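# Preload a spring tensioner with an S-hook

## Robot

A 6-joint arm with a two-finger parallel gripper is mounted at the origin on a cart in front of the work surface, level with it; the furniture and walls round the work are solid. World frame = base frame: x ahead of the robot, y to its left, z up, the work surface at z = 0. Lengths are in m, angles in rad, forces in N, time in s.
With the tool pointing down it reaches from about 0.3 to 0.775 m from the base axis. Payload 14.6 kg.
Tool frame: the origin (TCP) lies on the centre line of the jaws, within the pads' length; the fingertips stand 8 mm ahead of it and the grasp point (between the pads) lies 11 mm behind it; z points along the fingers, y is the line along which they close (so a half turn about z gives the same grasp; the last joint's range is limited). The gripper opens to 94 mm and grips with 3 to 60 N. Pads are 16 mm wide; open, the fingers measure 119 mm over their backs; the gripper's body (75 mm by 177 mm) begins 78 mm behind the grasp point.
Start: joints at [-1.366, 0.3, 1.521, -0, 1.321, -0.067], TCP at [0.148, -0.53, 0.213] pointing down, gripper open.
Joint ranges: [-3.03, 3.03], [-0.79, 2.21], [0.23, 2.52], [-1.04, 4.18], [0, 3.07], [-2.55, 2.55]. Speed limits (rad/s): [2.22, 2.22, 2.57, 3.14, 3.14, 3.14].

## Interface

Orientations are given as a unit quaternion [x, y, z, w].
In Python, from bench import ctrl gives the robot as it stands.
- The arm moves only by the shell command python3 -m handwheel 'ROWS' [FORCE]. ROWS is JSON, a list of rows, each a list of 3 entries, a list of its own where there are three numbers: the shift along the tool's x, y, z in mm, then the turn, a rotation vector about the tool's x, y, z in degrees, then the opening, from -1 (shut) to 1 (fully open), so that 0 is half open. A call has 1 to 5 rows; each row shifts and turns the commanded pose from where the row before left it, along the tool's axes as they then stand; what a row does not reach is not made up. A row lasts 1/8 s, in which the tool goes at most 62.5 mm and 10.7 degrees, less where a joint would pass 70% of its speed; a pose out of reach is approached as far as the arm can. A call with a gripper value outside its range is refused whole. The fingers move at their own pace and stop on an object; FORCE is the grip in N (left out, the last holds). Time passes only in rows, so rows that do not move let the fingers close. It gives the time, the measured TCP pose, the force, the opening and the grip force at its end, in the units of the state.
- ctrl.state(): the state, without advancing time (a new reading comes with each control period).
- ctrl.get_image(name): name is "scene" or "top" or "wrist"; returns a dict with "img" (384x512x3 uint8, red, green, blue), "range_z" (384x512 float32, m along the optical axis (not along the pixel's ray), 0 where there is no reading), "K" (3x3 intrinsics, pixels), "view" (4x4, takes a point from world to camera coordinates). Camera axes: x right, y up, looking along -z (the intrinsics and any distortion apply to the point x, -y, -z); pixel columns grow to the right and rows downward; lengths in m; the calibration is good to about 2 mm. The wrist camera is an equidistant fisheye: a pixel r from the principal point sees the ray r / f radians off the axis. A picture is of the moment at which its call begins.
- ctrl.finish_job(): hands the job in; it is judged then, once.
Trained networks look in a picture, given as the dict that the camera call returned (one of the last four; its "shot" number tells which), for a name from the list of things; names that differ only in an ending like _2 or _b are one class to them, and where a whole thing is asked for, a point or a joint stands for the part that bears it (a point fixed in the world has none). Each returns a list of dicts, best first, with "conf" (0 to 1); they miss things now and then, are a little off and sometimes report something else, mostly with a low value. They report only what shows in the picture. A call takes as long as a camera call.
- ctrl.trace(query, picture): "pixels" (384x512 bool, what is visible of it) and "centre" ([row, column] as shares, 0 to 1, of the picture: columns of its width, rows of its height, amid what is visible of it).
- ctrl.tip_of(query, picture): "centre" ([row, column] as shares, 0 to 1, of the picture: columns of its width, rows of its height: a listed point, or the origin of a listed thing).
The state is a dict: "time_s": time; "joint_positions": joint angles; "joint_velocities": joint speeds; "tau": joint torques, N m; "tool_pos": TCP position; "tcp_rot": TCP orientation; "ft_force": force on the tool from outside, world axes, zero at the start; "ft_torque": the same for the moment, N m; "finger_gap": opening from 0.0 (shut) to 1.0 (fully open); "gripper_force": force on a finger pad.
Only numpy, scipy, OpenCV 4.12 (cv2) and the standard library are available. Lean on these libraries where they do the work, as an engineer would, in place of code of your own. Each camera call takes 0.05 s, during which the arm holds its last target. There are 200 camera calls.

## Task

Put the spring tensioner under load: hook one end of the S-hook through the hole in the tensioner's tongue, draw the spring out with it until it pulls with 8 to 14 N, and drop the hook's other end over the peg that keeps it at that pull, then let go. Never pull the tongue with more than 22 N, and leave the other things on the bench where they are.

Things in the scene. Friction and masses are not known exactly. Their poses are not given: they have to be found in the camera images.
- s_hook: the S-hook, lying flat at the start: flat S of 5 mm dark steel wire, 141 mm long, about 70 g, with a black grip (46 long, 12 wide, 16 mm high) on its shank. Origin: middle of the grip's underside; x along the shank, z up; the wire's middle lies at z = 8. Turned half round about z it is the same, so either end may go in the hole. The shank (y = 0) runs from x = -55 to 55, where the bends begin
- bend_a (a point): centre of the half-round bend at the hook's +x end, (55, 13, 8) mm in the hook's frame: radius 13 mm to the wire's middle, 21 mm clear width inside. From it the wire comes back along y = 26 to tip_a. Axes as the hook's
- tip_a (a point): the very end of the wire beyond bend_a: (44.5, 26, 8) mm in the hook's frame, pointing to the hook's -x
- bend_b (a point): centre of the same bend at the hook's -x end, (-55, -13, 8) mm in the hook's frame; the wire comes back along y = -26 to tip_b
- tip_b (a point): the very end of the wire beyond bend_b: (-44.5, -26, 8) mm in the hook's frame, pointing to the hook's +x
- tongue: upright steel plate on the tensioner's rod end, 4 mm thick, with an 11 mm hole. Origin: the hole's middle, 58 mm above the bench; x along hole and rod into the spring cartridge (the spring is drawn towards -x), z up. It spans y -13.5 to 12, z -23 to 11 mm. A bend of the hook goes round the 8 mm strip between hole and the -13.5 edge: shank outside that edge, tip through the hole towards -x
- rod (a point): on the rod's axis at the tongue's back (2, -2, -17 mm in the tongue's frame). Rod 9 mm thick, bare for 45 mm or more behind the tongue, then the cartridge (top at tongue z = 1). The rod slides out freely (under 1 N) for 0 to 54 mm until it meets the spring, which begins with 3 N and pulls harder the further it is drawn. Where it begins is set inside and cannot be seen, only felt; 65 mm of draw follow
- peg_strip: dark steel block, 55 x 16 mm, fixed beside the rod's line, with four upright pegs, 4 mm thick and 13 mm apart along x, for the hook's other bend. Origin: under the middle of the row, 18 mm above the bench; axes parallel to the tongue's. Block top z = 36.5, peg tops z = 46 mm. Each peg further out adds about 4 N; one of the four always gives the wanted pull
- peg_1 (a point): top of the peg nearest the tongue, peg_strip (19.5, 0, 46) mm; 35.5 mm to the -y side of the hole, as both bends need when the hook lies along the rod
- peg_2 (a point): top of the second peg, peg_strip (6.5, 0, 46) mm
- peg_3 (a point): top of the third peg, peg_strip (-6.5, 0, 46) mm
- peg_4 (a point): top of the peg farthest from the tongue, peg_strip (-19.5, 0, 46) mm
- wide_cup: bystander: white steel cup with a red band, 60 mm across, 52 tall; origin at the centre of its underside
- tall_cup: bystander: plain white steel cup, 48 mm across, 66 tall; origin at the centre of its underside
- flux_bottle: bystander: small white bottle with a black cap, 32 mm across, 75 tall; origin at the centre of its underside
- fuse_carton: bystander: flat white card box, 55 x 85 x 32 mm; origin at the centre of its underside
- carton: bystander: brown card box, 90 x 68 x 58 mm; origin at the centre of its underside
- wire_spool: bystander: black spool of grey wire, 55 mm across, 38 tall; origin at the centre of its underside

How it is judged:
On the way, in this order (a step that is already met when the one before it is completed fails the run):
1. one tip of the S-hook reaches right through the tongue's hole from the cartridge side (((x of bend_a in the frame of tongue above -0.012 m and x of tip_a in the frame of tongue below -0.004 m and y of tip_a in the frame of tongue between -0.006 and 0.006 m and z of tip_a in the frame of tongue between -0.006 and 0.006 m) or (x of bend_b in the frame of tongue above -0.012 m and x of tip_b in the frame of tongue below -0.004 m and y of tip_b in the frame of tongue between -0.006 and 0.006 m and z of tip_b in the frame of tongue between -0.006 and 0.006 m))), for 0.1 s.
2. the spring is drawn out with the S-hook: it pulls on the hook with more than 8 N (((x of bend_a in the frame of tongue above -0.012 m and x of tip_a in the frame of tongue below -0.004 m and y of tip_a in the frame of tongue between -0.006 and 0.006 m and z of tip_a in the frame of tongue between -0.006 and 0.006 m) or (x of bend_b in the frame of tongue above -0.012 m and x of tip_b in the frame of tongue below -0.004 m and y of tip_b in the frame of tongue between -0.006 and 0.006 m and z of tip_b in the frame of tongue between -0.006 and 0.006 m)) and contact force between s_hook and tongue above 8 N), for 0.2 s.
At the end, for the whole second after the job is handed in: the S-hook, let go and at rest, has one bend behind the tongue with its tip through the hole (at least 4 mm past the hole's middle, towards -x) and its other bend on a peg, so that the spring draws it against the peg with 8 to 14 N (and over 6 N between hook and tongue) (((x of bend_a in the frame of tongue above -0.012 m and x of tip_a in the frame of tongue below -0.004 m and y of tip_a in the frame of tongue between -0.006 and 0.006 m and z of tip_a in the frame of tongue between -0.006 and 0.006 m) or (x of bend_b in the frame of tongue above -0.012 m and x of tip_b in the frame of tongue below -0.004 m and y of tip_b in the frame of tongue between -0.006 and 0.006 m and z of tip_b in the frame of tongue between -0.006 and 0.006 m)) and contact force between s_hook and tongue above 6 N and contact force between s_hook and peg_strip between 8 and 14 N and linear speed of s_hook below 0.01 m/s); the robot touches nothing.
It fails at once if the S-hook pulls or presses on the tongue with more than 22 N (contact force between s_hook and tongue above 22 N).
It fails at once if a bystander is shifted by more than 30 mm (distance of any of wide_cup, tall_cup, flux_bottle, fuse_carton, carton, wire_spool from where it was at the start of the episode above 0.03 m).
It also fails if it takes over 54 s, if anything falls off the work surface, if the arm or the gripper's body presses on something with over 40 N, if the wrist force passes 120 N, or if a joint passes its speed limit or range.

## Working session

There is one attempt and no reset: what is moved stays moved. The work goes in short steps, Python scripts to look and compute and a shell command to move; the robot and the scene stay as the last step left them, time stands still between calls to the robot, and variables do not carry over. Pictures are saved under pics/ and viewed, at most 13 in all, crops included, and the job is handed in when it is done.

```bash
ls; mkdir -p pics; cat > h.py <<'E'
import numpy as np, cv2
from bench import ctrl
from scipy.spatial.transform import Rotation as R
def ray(p,u,v):
    K=p["K"];x=(u-K[0,2])/K[0,0];y=(v-K[1,2])/K[1,1]
    return np.array([x,-y,-1.0])
def world(p,u,v,z=None):
    "pixel->world: by depth, or by plane height z"
    V=np.linalg.inv(p["view"]);d=ray(p,u,v)
    if z is None:
        return V[:3,:3]@(d*p["range_z"][int(round(v)),int(round(u))])+V[:3,3]
    dw=V[:3,:3]@d;o=V[:3,3];return o+dw*(z-o[2])/dw[2]
def px(c): return c[1]*512,c[0]*384
def save(p,n,crop=None,s=1):
    im=p["img"][:,:,::-1]
    if crop: im=im[crop[0]:crop[1],crop[2]:crop[3]]
    cv2.imwrite(f"pics/{n}.png",cv2.resize(im,None,fx=s,fy=s,interpolation=cv2.INTER_CUBIC))
E
python3 - <<'E'
from h import *
np.set_printoptions(precision=4,suppress=True)
s=ctrl.state();print({k:np.round(v,3) for k,v in s.items()})
out=[]
for n in ["top","scene"]:
    p=ctrl.get_image(n);save(p,n+"0");V=np.linalg.inv(p["view"]);print(n,V[:3,3],p["K"].tolist())
    for q,z in [("s_hook",0),("bend_a",.008),("tip_a",.008),("tongue",.058),("rod",.041),("peg_strip",.018),("peg_1",.064),("wide_cup",0),("tall_cup",0),("flux_bottle",0),("fuse_carton",0),("carton",0),("wire_spool",0)]:
        for r in ctrl.tip_of(q,p)[:4]:
            u,v=px(r["centre"]);
            if r["conf"]>.2: print(q,round(r["conf"],2),np.round([u,v],1),world(p,u,v,z))
a,b=cv2.imread("pics/top0.png"),cv2.imread("pics/scene0.png")
E
```

```text
pics
{'time_s': np.float64(0.0), 'joint_positions': array([-1.366,  0.3  ,  1.522,  0.   ,  1.321, -0.067]), 'joint_velocities': array([ 0.001, -0.002,  0.001,  0.001,  0.001,  0.001]), 'tau': array([ -0.   , -53.181, -35.274,   0.071,   0.024,  -0.   ]), 'tool_pos': array([ 0.148, -0.53 ,  0.213]), 'tcp_rot': array([ 0.991,  0.135, -0.   , -0.001]), 'ft_force': array([-0.41 ,  0.095,  0.62 ]), 'ft_torque': array([ 0.007,  0.016, -0.017]), 'gripper_force': np.float64(0.0), 'finger_gap': np.float64(1.002)}
top [ 0.4161 -0.0931  1.2311] [[378.70036543005995, 0.0, 253.49821284789508], [0.0, 378.70036543005995, 192.0035479095414], [0.0, 0.0, 1.0]]
s_hook 0.58 [252.8 239.4] [ 0.4187 -0.0958  0.    ]
bend_a 0.66 [238.6 242.8] [ 0.4072 -0.0503  0.008 ]
bend_a 0.5 [274.4 235.6] [ 0.4317 -0.1648  0.008 ]
tip_a 0.66 [241.8 239.6] [ 0.4175 -0.0605  0.008 ]
tip_a 0.57 [273.7 231.8] [ 0.4438 -0.1626  0.008 ]
tip_a 0.42 [208.2 231.8] [0.4411 0.0479 0.008 ]
tongue 0.44 [253.9 181.9] [ 0.5973 -0.0967  0.058 ]
rod 0.44 [257.5 186.7] [ 0.5847 -0.1083  0.041 ]
peg_strip 0.64 [202.4 199. ] [0.5456 0.068
[... 1239 characters left out ...]
.2 185.5] [ 0.5997 -0.0792  0.041 ]
peg_strip 0.85 [199.8 183.3] [0.5384 0.0676 0.018 ]
peg_1 0.68 [191.1 170. ] [0.5202 0.082  0.064 ]
peg_1 0.59 [200.3 173.2] [0.5242 0.0499 0.064 ]
peg_1 0.56 [198.5 165.8] [0.5516 0.0835 0.064 ]
peg_1 0.56 [196.5 168.3] [0.5373 0.0775 0.064 ]
wide_cup 0.38 [187.4 208.6] [0.4413 0.0208 0.    ]
wide_cup 0.26 [251.9 187.3] [ 0.6432 -0.0409  0.    ]
flux_bottle 0.59 [184.8 207. ] [0.4421 0.0316 0.    ]
flux_bottle 0.33 [156.9 157. ] [0.5878 0.3083 0.    ]
fuse_carton 0.26 [194.3 166.8] [0.6208 0.172  0.    ]
carton 0.61 [199.6 144.2] [0.7461 0.2708 0.    ]
carton 0.33 [232.1 235.8] [ 0.4281 -0.1507  0.    ]
wire_spool 0.86 [155.1 156.1] [0.5883 0.3174 0.    ]
```

```bash
python3 - <<'E'
import cv2,numpy as np
a=cv2.imread("pics/top0.png")[120:270,120:320];b=cv2.imread("pics/scene0.png")[130:260,140:300]
a=cv2.resize(a,(800,600),interpolation=3);b=cv2.resize(b,(738,600),interpolation=3)
cv2.imwrite("pics/a.png",a);cv2.imwrite("pics/b.png",b)
E
```

```text
(no output)
```

View pics/a.png

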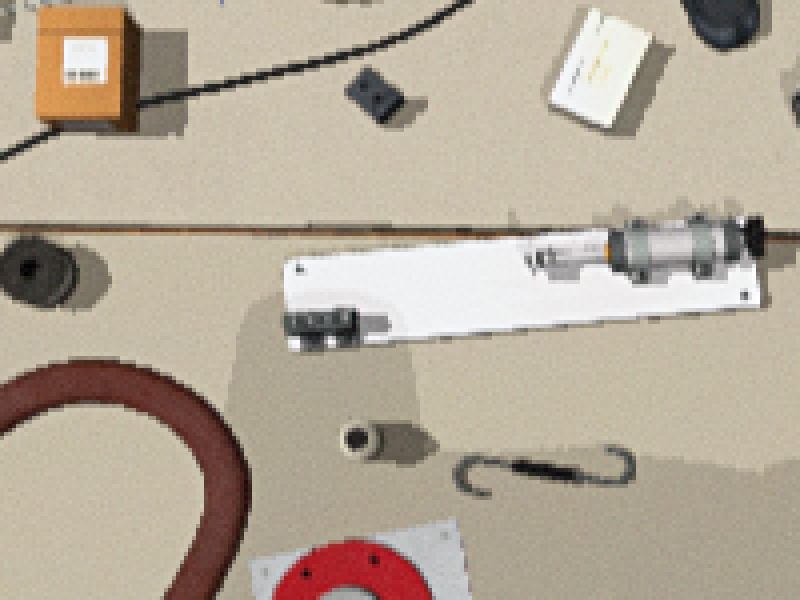

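View pics/b.png

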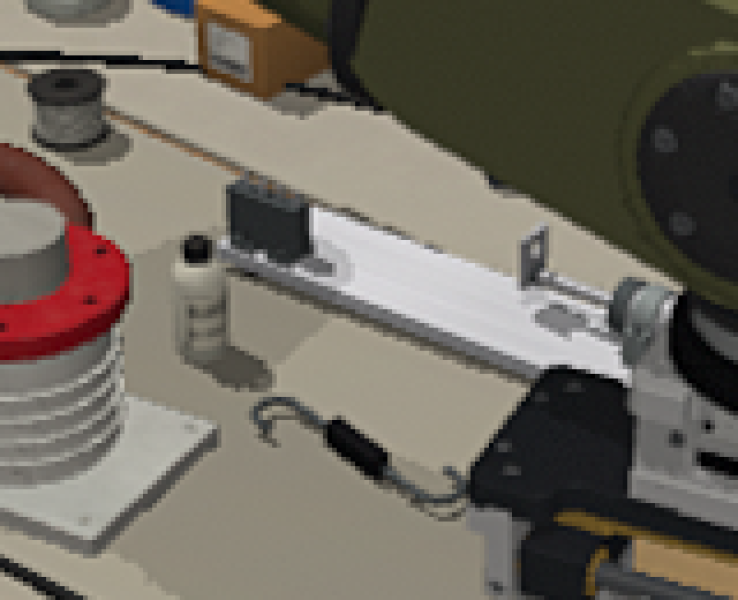

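The top view shows the plate with the cartridge at right (tongue about (540,260) in the crop) and the peg strip at left (about (320,322)). The hook lies at (545,470), already the right way round. In the scene view, the spring draws towards world +y, and the flux bottle stands near the hook's left end.

```bash
cat >> h.py <<'E'
def plan(pos,Rt,n,s=None):
    "rows to go from present measured pose to pos,Rt (Rotation) in n rows"
    s=s or ctrl.state();p0=np.array(s["tool_pos"]);R0=R.from_quat(s["tcp_rot"])
    w=(R0.inv()*Rt).as_rotvec()/n;cur=R0
    for i in range(n):
        d=cur.inv().apply((np.array(pos)-p0)/n)*1000
        print([list(np.round(d,1)),list(np.round(np.degrees(w),2))]);cur=cur*R.from_rotvec(w)
def down(yawy,tilt=0):
    "tool z down, tool y at angle yawy (deg) in world"
    y=np.array([np.cos(np.radians(yawy)),np.sin(np.radians(yawy)),0]);z=np.array([0,0,-1.]);return R.from_matrix(np.c_[np.cross(y,z),y,z])
E
python3 - <<'E'
from h import *
plan([.40,-.105,.2],down(-8),10)
E
```

```text
[[np.float64(35.7), np.float64(-34.1), np.float64(1.3)], [np.float64(-0.0), np.float64(-0.0), np.float64(-6.64)]]
[[np.float64(39.4), np.float64(-29.8), np.float64(1.3)], [np.float64(-0.0), np.float64(-0.0), np.float64(-6.64)]]
[[np.float64(42.6), np.float64(-25.0), np.float64(1.3)], [np.float64(-0.0), np.float64(-0.0), np.float64(-6.64)]]
[[np.float64(45.2), np.float64(-19.9), np.float64(1.3)], [np.float64(-0.0), np.float64(-0.0), np.float64(-6.64)]]
[[np.float64(47.2), np.float64(-14.6), np.float64(1.3)], [np.float64(-0.0), np.float64(-0.0), np.float64(-6.64)]]
[[np.float64(48.6), np.float64(-9.0), np.float64(1.3)], [np.float64(-0.0), np.float64(-0.0), np.float64(-6.64)]]
[[np.float64(49.3), np.float64(-3.3), np.float64(1.3)], [np.float64(-0.0), np.float64(-0.0), np.float64(-6.64)]]
[[np.float64(49.3), np.float64(2.4), np.float64(1.3)], [np.float64(-0.0), np.float64(-0.0), np.float64(-6.64)]]
[[np.float64(48.7), np.float64(8.1), np.float64(1.3)], [np.float64(-0.0), np.float64(-0.0), np.float64(-6.64)]]
[[np.float64(47.5), np.float64(13.7), np.float64(1.3)], [np.float64(-0.0), np.float64(-0.0), np.float64(-6.64)]]
```

```bash
python3 -m handwheel '[[[36,-34,1],[0,0,-6.6],1],[[39,-30,1],[0,0,-6.6],1],[[43,-25,1],[0,0,-6.6],1],[[45,-20,1],[0,0,-6.6],1],[[47,-15,1],[0,0,-6.6],1]]' && python3 -m handwheel '[[[49,-9,1],[0,0,-6.6],0],[[49,-3,1],[0,0,-6.6],0],[[49,2,1],[0,0,-6.6],0],[[49,8,1],[0,0,-6.6],0],[[48,14,1],[0,0,-6.6],0]]' && python3 - <<'E'
from h import *
np.set_printoptions(precision=4,suppress=True)
p=ctrl.get_image("wrist");save(p,"w1",s=1.5);print(p["K"].tolist(),np.linalg.inv(p["view"]))
t=ctrl.get_image("top");save(t,"t1")
s=ctrl.state();print(s["tool_pos"],s["time_s"])
def wray(p,u,v,z):
    K=p["K"];x=(u-K[0,2])/K[0,0];y=(v-K[1,2])/K[1,1];r=np.hypot(x,y);k=np.sin(r)/r if r>0 else 1
    V=np.linalg.inv(p["view"]);d=V[:3,:3]@np.array([x*k,-y*k,-np.cos(r)]);o=V[:3,3];return o+d*(z-o[2])/d[2]
for q,z in [("s_hook",0),("bend_a",.008),("tip_a",.008),("tongue",.058),("rod",.041),("peg_strip",.018),("peg_1",.064)]:
    for nm,pp,f in(("w",p,wray),("t",t,world)):
        for r in ctrl.tip_of(q,pp)[:4]:
            u,v=px(r["centre"])
            if r["conf"]>.3: print(nm,q,round(r["conf"],2),np.round([u,v],1),f(pp,u,v,z))
E
```

```text
time_s: 2.02
tool_pos: [0.2742, -0.3159, 0.2086]
tcp_rot: [0.911, 0.413, 0.0, 0.0]
ft_force: [0.8, -0.2, -0.9]
finger_gap: 0.998
gripper_force: 0.0
time_s: 2.65
tool_pos: [0.4019, -0.1036, 0.2037]
tcp_rot: [0.756, 0.655, 0.0, 0.0]
ft_force: [-0.1, -0.3, 0.2]
finger_gap: 0.516
gripper_force: 0.0
[[297.3186396354542, 0.0, 256.0073485252129], [0.0, 297.3186396354542, 183.8695091702775], [0.0, 0.0, 1.0]] [[ 0.9897  0.1382  0.0384  0.4134]
 [-0.1435  0.951   0.274  -0.0236]
 [ 0.0013 -0.2766  0.961   0.3759]
 [ 0.      0.      0.      1.    ]]
[ 0.4026 -0.1021  0.2034] 2.75
w s_hook 0.56 [273.6 158.9] [ 0.4256 -0.1009  0.    ]
w bend_a 0.64 [261.1 118.3] [ 0.4169 -0.0464  0.008 ]
w bend_a 0.62 [279.5 204.2] [ 0.4253 -0.1606  0.008 ]
t bend_a 0.61 [203.6 198.5] [0.5484 0.0657 0.008 ]
w tip_a 0.76 [249.8 126.4] [ 0.4017 -0.0544  0.008 ]
w tip_a 0.71 [291.5 196.2] [ 0.4423 -0.1518  0.008 ]
t tip_a 0.44 [200.9 196.4] [0.555  0.0747 0.008 ]
w tongue 0.67 [415.3 144.7] [ 0.5955 -0.0935  0.058 ]
w tongue 0.47 [264.5 115.6] [ 0.4204 -0.0409  0.058 ]
t tongue 0.74 [203.8 198.7] [0.5424 0.0587 0.058 ]
t tongue 0.48 [254.3 179. ] [ 0.6066 -0.0979  0.058 ]
w rod 0.65 [404.9 144.6] [ 0.5898 -0.0956  0.041 ]
t rod 0.6 [253.6 184.1] [ 0.5929 -0.0959  0.041 ]
w peg_strip 0.74 [345.5  15.8] [0.5384 0.0708 0.018 ]
t peg_strip 0.66 [203.8 201.1] [0.5389 0.0637 0.018 ]
w peg_1 0.9 [362.8  21.8] [0.5413 0.0512 0.064 ]
w peg_1 0.61 [359.2   8.3] [0.54   0.0672 0.064 ]
t peg_1 0.63 [206.4 201.9] [0.5318 0.0496 0.064 ]
t peg_1 0.49 [195.4 202.4] [0.5298 0.0836 0.064 ]
t peg_1 0.41 [199.7 199.5] [0.5391 0.0705 0.064 ]
```

View pics/w1.png

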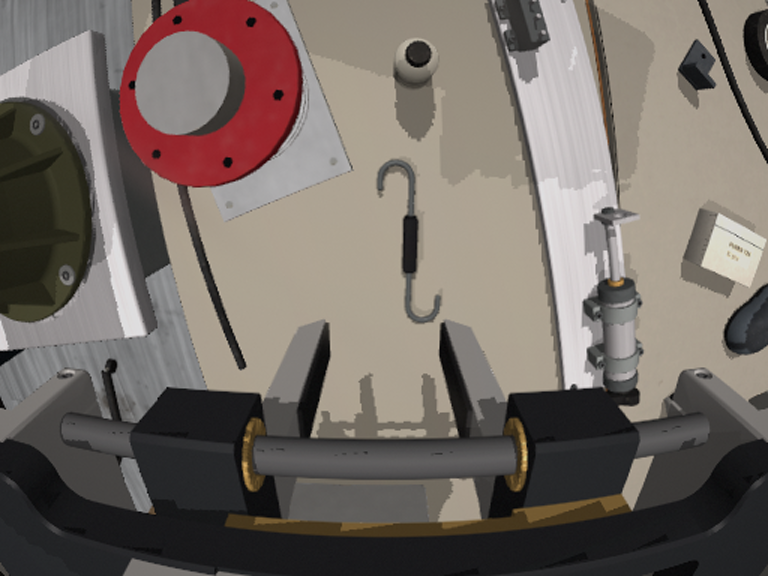

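The wrist view shows the hook's shank between the jaws' line of sight, grip at (410,245), with the tongue at (615,215) and pegs at (525,20). The network points fit the hook model: centre (0.421, -0.103), shank angle about -98.4°, which matches the tool's yaw.

```bash
python3 -m handwheel '[[[1.7,18.3,50],[0,0,0],0],[[0,0,50],[0,0,0],0],[[0,0,50],[0,0,0],0],[[0,0,30],[0,0,0],0],[[0,0,13],[0,0,0],0]]' 40 && python3 -m handwheel '[[[0,0,0],[0,0,0],0],[[0,0,0],[0,0,0],-1],[[0,0,0],[0,0,0],-1],[[0,0,0],[0,0,0],-1],[[0,0,0],[0,0,0],-1]]' 40
```

```text
time_s: 4.08
tool_pos: [0.419, -0.1059, 0.0091]
tcp_rot: [0.757, 0.653, -0.001, -0.001]
ft_force: [0.5, -0.4, 0.7]
finger_gap: 0.502
gripper_force: 0.0
time_s: 4.7
tool_pos: [0.4199, -0.1062, 0.0108]
tcp_rot: [0.757, 0.653, 0.0, 0.0]
ft_force: [-1.0, 0.1, 2.4]
finger_gap: 0.123
gripper_force: 40.0
```

```bash
python3 -m handwheel '[[[0,0,-30],[0,0,0],-1],[[0,0,-50],[0,0,0],-1],[[0,0,-55],[0,0,0],-1]]' 40 && python3 - <<'E'
from h import *
plan([.568,-.062,.146],down(5),4)
E
```

```text
time_s: 5.08
tool_pos: [0.4191, -0.106, 0.1468]
tcp_rot: [0.757, 0.653, -0.0, -0.001]
ft_force: [-0.2, 0.6, -0.3]
finger_gap: 0.123
gripper_force: 40.0
[[np.float64(16.3), np.float64(35.2), np.float64(0.2)], [np.float64(-0.02), np.float64(-0.01), np.float64(-3.36)]]
[[np.float64(14.2), np.float64(36.1), np.float64(0.2)], [np.float64(-0.02), np.float64(-0.01), np.float64(-3.36)]]
[[np.float64(12.1), np.float64(36.9), np.float64(0.2)], [np.float64(-0.02), np.float64(-0.01), np.float64(-3.36)]]
[[np.float64(9.9), np.float64(37.5), np.float64(0.2)], [np.float64(-0.02), np.float64(-0.01), np.float64(-3.36)]]
```

```bash
cat >> h.py <<'E'
def wpts(p,uv,z=None):
    "fisheye pixels (n,2) -> world, by depth or plane z"
    K=p["K"];uv=np.atleast_2d(uv);x=(uv[:,0]-K[0,2])/K[0,0];y=(uv[:,1]-K[1,2])/K[1,1];r=np.hypot(x,y)+1e-9;k=np.sin(r)/r
    V=np.linalg.inv(p["view"]);d=np.c_[x*k,-y*k,-np.cos(r)]
    if z is None:
        zz=p["range_z"][np.round(uv[:,1]).astype(int),np.round(uv[:,0]).astype(int)]
        return (d/np.cos(r)[:,None]*zz[:,None])@V[:3,:3].T+V[:3,3]
    dw=d@V[:3,:3].T;o=V[:3,3];return o+dw*((z-o[2])/dw[:,2])[:,None]
E
python3 -m handwheel '[[[16,35,0],[0,0,-3.4],-1],[[14,36,0],[0,0,-3.4],-1],[[12,37,0],[0,0,-3.4],-1],[[10,38,0],[0,0,-3.4],-1],[[0,0,0],[0,0,0],-1]]' && python3 - <<'E'
from h import *
np.set_printoptions(precision=4,suppress=True)
p=ctrl.get_image("wrist");save(p,"w2",s=1.5)
s=ctrl.state();hz=s["tool_pos"][2]-.0028;print(hz)
for q,z in [("bend_a",hz),("tip_a",hz),("s_hook",hz-.008),("tongue",.058),("rod",.041),("peg_strip",.018),("peg_1",.064)]:
    for r in ctrl.tip_of(q,p)[:4]:
        u,v=px(r["centre"])
        if r["conf"]>.3: print(q,round(r["conf"],2),np.round([u,v],1),wpts(p,(u,v),z)[0],wpts(p,(u,v))[0])
# cloud at peg height/ tongue height
vv,uu=np.mgrid[0:384,0:512];uv=np.c_[uu.ravel(),vv.ravel()];P=wpts(p,uv);P=P[p["range_z"].ravel()>0]
np.save("cloud.npy",P)
for nm,lo,hi,x0,x1,y0,y1 in [("pegs",.058,.068,.5,.6,.02,.12),("blocktop",.051,.057,.5,.6,.02,.12),("tongue",.05,.071,.57,.63,-.13,-.075),("rod",.036,.05,.57,.63,-.16,-.09)]:
    m=(P[:,2]>lo)&(P[:,2]<hi)&(P[:,0]>x0)&(P[:,0]<x1)&(P[:,1]>y0)&(P[:,1]<y1);Q=P[m];print(nm,len(Q),Q.min(0),Q.max(0),Q.mean(0)) if len(Q) else print(nm,0)
    if nm in("tongue","blocktop") and len(Q)>5:
        w=cv2.minAreaRect((Q[:,:2]*1000).astype(np.float32));print(w)
print(s["tool_pos"],s["tcp_rot"])
E
```

```text
time_s: 5.7
tool_pos: [0.5697, -0.0618, 0.1446]
tcp_rot: [0.674, 0.739, -0.0, -0.0]
ft_force: [-0.3, 0.5, -0.6]
finger_gap: 0.125
gripper_force: 40.0
0.14190460241855293
tip_a 0.8 [211.4 155.8] [ 0.5388 -0.0164  0.1419] [ 0.5197 -0.0444  0.0021]
s_hook 0.93 [253.9 218.9] [ 0.5682 -0.0581  0.1339] [ 0.5677 -0.0512  0.1505]
tongue 0.4 [276.8 225.4] [ 0.5928 -0.0947  0.058 ] [ 0.5811 -0.051   0.1578]
rod 0.48 [270.9 216.4] [ 0.5877 -0.0928  0.041 ] [ 0.5782 -0.0508  0.1451]
peg_strip 0.94 [233.2  48. ] [0.5351 0.0701 0.018 ] [0.539  0.0629 0.0598]
peg_1 0.92 [233.9  59.3] [0.5408 0.0524 0.064 ] [0.5409 0.0522 0.0653]
peg_1 0.9 [231.8  46.7] [0.5381 0.0632 0.064 ] [0.5377 0.0638 0.0606]
peg_1 0.87 [227.6  16.6] [0.5319 0.09   0.064 ] [0.5308 0.0927 0.0546]
peg_1 0.65 [237.6  34.2] [0.5419 0.0746 0.064 ] [0.5413 0.0764 0.0561]
pegs 90 [0.5347 0.049  0.0581] [0.5424 0.0918 0.0661] [0.5384 0.071  0.0634]
blocktop 973 [0.5277 0.0465 0.051 ] [0.5484 0.1016 0.057 ] [0.5381 0.0737 0.0553]
((537.870361328125, 74.41686248779297), (16.38311004638672, 55.207252502441406), 6.769027233123779)
tongue 37 [ 0.6004 -0.0937  0.0502] [ 0.6032 -0.0888  0.0705] [ 0.6019 -0.09    0.0626]
((601.76416015625, -91.24459838867188), (2.7364184856414795, 4.881008148193359), 1.4862570762634277)
rod 71 [ 0.5827 -0.1563  0.0363] [ 0.5985 -0.09    0.0495] [ 0.5879 -0.141   0.0425]
[ 0.5686 -0.0622  0.1447] [ 0.6743  0.7384 -0.0004 -0.0005]
```

View pics/w2.png

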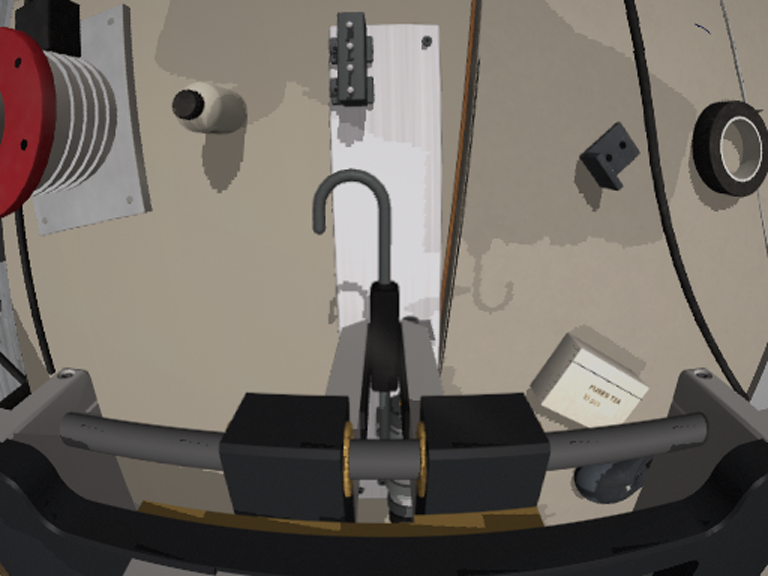

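```bash
python3 -m handwheel '[[[0,-50,0],[0,0,-2],-1],[[0,-50,0],[0,0,0],-1],[[0,0,0],[0,0,0],-1],[[0,0,0],[0,0,0],-1]]' && python3 - <<'E'
from h import *
np.set_printoptions(precision=4,suppress=True)
p=ctrl.get_image("wrist");save(p,"w3")
s=ctrl.state();hz=s["tool_pos"][2]-.0028;print(s["tool_pos"],s["tcp_rot"])
for q,z in [("bend_a",hz),("tip_a",hz),("tongue",.058),("rod",.041)]:
    for r in ctrl.tip_of(q,p)[:3]:
        u,v=px(r["centre"])
        if r["conf"]>.3: print(q,round(r["conf"],2),np.round([u,v],1),wpts(p,(u,v),z)[0],wpts(p,(u,v))[0])
m=ctrl.trace("tongue",p)[0];print(m["conf"],np.array(m["centre"])*[384,512])
vv,uu=np.nonzero(p["range_z"]>0);P=wpts(p,np.c_[uu,vv])
k=(P[:,0]>.57)&(P[:,0]<.63)&(P[:,1]>-.13)&(P[:,1]<-.07)&(P[:,2]>.033)&(P[:,2]<.075)
Q=P[k];print(len(Q))
T=Q[(Q[:,2]>.05)];print(T.min(0),T.max(0),cv2.minAreaRect((T[:,:2]*1000).astype(np.float32)))
F=T[(T[:,2]<.066)];print("front",cv2.minAreaRect((F[:,:2]*1000).astype(np.float32)),F.mean(0))
T2=T[T[:,2]>.0655];print("top",len(T2),cv2.minAreaRect((T2[:,:2]*1000).astype(np.float32)),T2.mean(0))
u,v=int(uu[k].mean()),int(vv[k].mean());print(u,v)
save(p,"w3c",(max(v-60,0),v+60,u-80,min(u+80,512)),5)
for lo in (.010,):
    k=(P[:,0]>.5)&(P[:,0]<.6)&(P[:,1]>.02)&(P[:,1]<.12)&(P[:,2]>.051)&(P[:,2]<.057);print(cv2.minAreaRect((P[k,:2]*1000).astype(np.float32)))
E
```

```text
time_s: 6.6
tool_pos: [0.4699, -0.0735, 0.1461]
tcp_rot: [0.662, 0.75, 0.0, 0.001]
ft_force: [0.5, -0.3, -0.5]
finger_gap: 0.123
gripper_force: 40.0
[ 0.4701 -0.0734  0.1458] [0.6615 0.7499 0.0003 0.0005]
tip_a 0.75 [210.9 156.9] [ 0.4371 -0.0299  0.143 ] [ 0.4189 -0.0595  0.0017]
tongue 0.64 [373.6 222. ] [ 0.592  -0.0928  0.058 ] [ 0.5938 -0.0941  0.0546]
rod 0.69 [359.3  39.7] [0.5502 0.0816 0.041 ] [0.5573 0.0875 0.0192]
rod 0.65 [364.1 217.2] [ 0.588  -0.0948  0.041 ] [ 0.5846 -0.0921  0.0484]
rod 0.34 [255.6 218.1] [ 0.4741 -0.1083  0.041 ] [ 0.4683 -0.062   0.1525]
0.97 [226.5984 368.0768]
617
[ 0.5777 -0.0964  0.0502] [ 0.6039 -0.0892  0.0718] ((590.90576171875, -92.63111114501953), (26.337505340576172, 5.414497375488281), 5.284865856170654)
front ((590.8484497070312, -92.05738830566406), (26.397186279296875, 5.058416843414307), 7.975391387939453) [ 0.5893 -0.0915  0.0578]
top 139 ((590.677490234375, -92.6501693725586), (25.899784088134766, 5.198896884918213), 6.09998893737793) [ 0.5903 -0.0922  0.0694]
368 225
((537.6593627929688, 74.0425796508789), (17.082096099853516, 55.31403732299805), 6.249362468719482)
```

View pics/w3c.png

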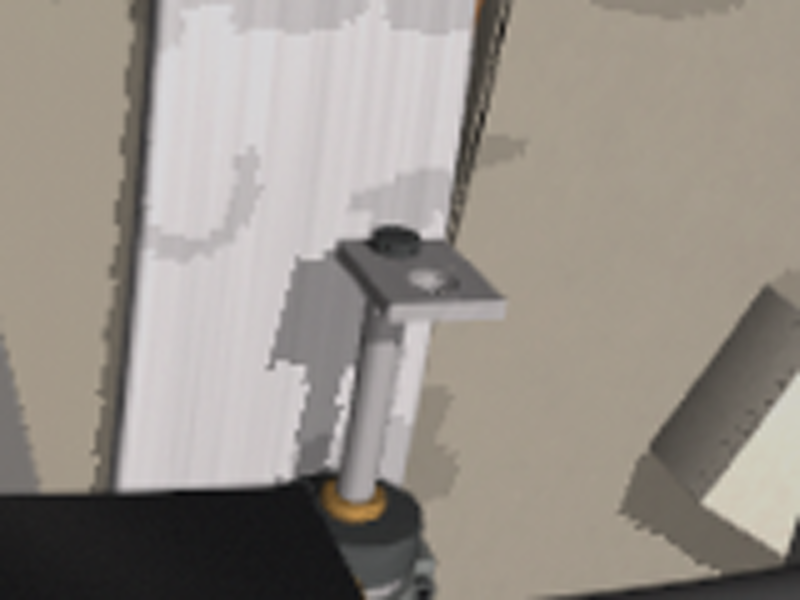

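The crop shows the upright tongue with its hole near (430,280), the rod and the cartridge mouth at (355,500), with clear space behind the tongue. The fit gives hole (0.5916, -0.0925) and axis 6.3°. The hole-to-peg-row offset comes out at 35.2 mm against 35.5 given, so it holds.

```bash
python3 - <<'E'
from h import *
plan([.5628,-.0633,.10],down(6.3),2)
E
```

```text
[[np.float64(-0.9), np.float64(46.9), np.float64(22.6)], [np.float64(-0.01), np.float64(-0.0), np.float64(0.44)]]
[[np.float64(-0.6), np.float64(46.9), np.float64(22.6)], [np.float64(-0.01), np.float64(-0.0), np.float64(0.44)]]
```

```bash
python3 -m handwheel '[[[-1,47,10],[0,0,0.4],-1],[[-0.5,47,10],[0,0,0.4],-1],[[0,0,24],[0,0,0],-1],[[0,0,0],[0,0,0],-1],[[0,0,0],[0,0,0],-1]]' && python3 - <<'E'
from h import *
plan([.5628,-.0633,.0608],down(6.3),2)
p=ctrl.get_image("scene");save(p,"s2",(120,240,180,320),5)
E
```

```text
time_s: 7.52
tool_pos: [0.5629, -0.0635, 0.1023]
tcp_rot: [0.667, 0.745, 0.0, 0.0]
ft_force: [-0.0, 1.0, -0.7]
finger_gap: 0.125
gripper_force: 40.0
[[np.float64(0.1), np.float64(-0.1), np.float64(20.7)], [np.float64(0.02), np.float64(0.01), np.float64(0.03)]]
[[np.float64(0.1), np.float64(-0.1), np.float64(20.7)], [np.float64(0.02), np.float64(0.01), np.float64(0.03)]]
```

View pics/s2.png

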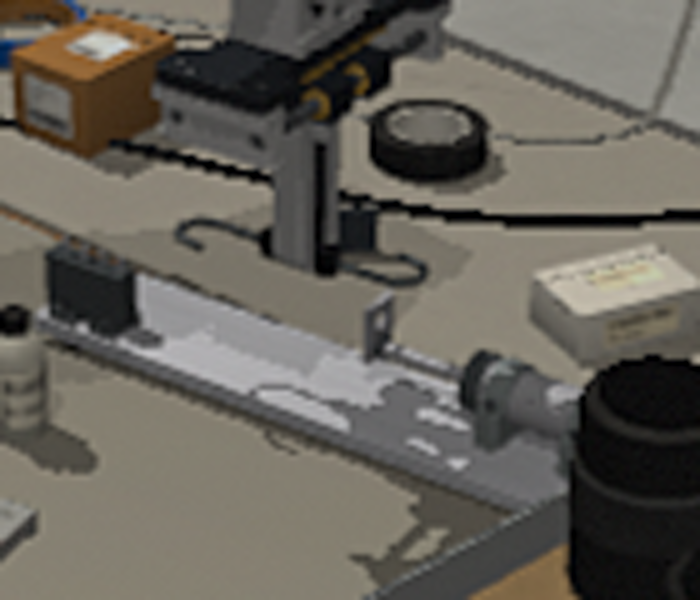

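The scene camera sees it all clearly: the hook's bend at (420,270) hangs above and behind the tongue plate at (378,325). Next I'll descend and check with the projected geometry.

```bash
python3 -m handwheel '[[[0,0,21],[0,0,0],-1],[[0,0,20.5],[0,0,0],-1],[[0,0,0],[0,0,0],-1],[[0,0,0],[0,0,0],-1]]' && python3 - <<'E'
from h import *
np.set_printoptions(precision=4,suppress=True)
p=ctrl.get_image("scene");s=ctrl.state();print(s["tool_pos"],s["ft_force"])
def proj(X):
    c=p["view"]@np.r_[X,1];return p["K"]@(np.array([c[0],-c[1],-c[2]])/-c[2])
im=cv2.resize(p["img"][140:220,210:310][:,:,::-1],None,fx=7,fy=7,interpolation=cv2.INTER_CUBIC)
Rt=R.from_quat(s["tcp_rot"]);tip=np.array(s["tool_pos"])+np.array([.0412*.1097+.026*.994,-.0412*.994+.026*.1097,-.0028])
print("tip pred",tip)
for X,c in [(tip,(0,0,255)),([.5916,-.0925,.058],(0,255,0))]:
    q=proj(X);cv2.drawMarker(im,(int((q[0]-210+.5)*7),int((q[1]-140+.5)*7)),c,0,10,1)
cv2.imwrite("pics/s3.png",im)
for q,z in [("tip_a",.058),("bend_a",.058),("tongue",.058)]:
    for r in ctrl.tip_of(q,p)[:3]:
        u,v=px(r["centre"]);print(q,round(r["conf"],2),np.round([u,v],1),world(p,u,v,z))
E
```

```text
time_s: 8.07
tool_pos: [0.5633, -0.0635, 0.0614]
tcp_rot: [0.667, 0.745, 0.0, 0.001]
ft_force: [0.7, -0.1, -0.8]
finger_gap: 0.124
gripper_force: 40.0
[ 0.5634 -0.0635  0.0614] [-0.0508 -0.5318  0.2505]
tip pred [ 0.5937 -0.1016  0.0586]
tip_a 0.71 [259.9 181. ] [ 0.6082 -0.0955  0.058 ]
tip_a 0.62 [221.1 182.6] [ 0.5317 -0.0211  0.058 ]
tip_a 0.55 [198.5 169.6] [0.5431 0.0756 0.058 ]
bend_a 0.67 [219.7 176.6] [0.5534 0.0036 0.058 ]
bend_a 0.61 [258.7 186.7] [ 0.5823 -0.1117  0.058 ]
tongue 0.59 [256.3 182. ] [ 0.5975 -0.0914  0.058 ]
```

View pics/s3.png

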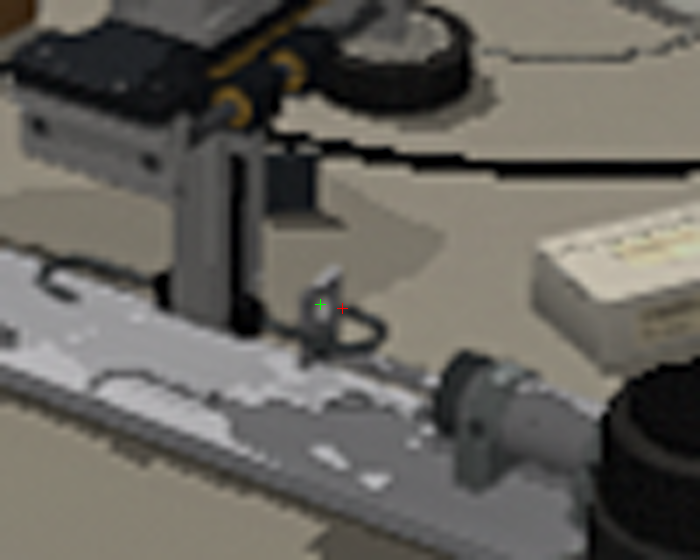

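The bend sits behind the tongue, and the predicted tip (red, (343,309)) lies level with the hole (green, (320,305)). Moving the tip in.

```bash
cat > chk.py <<'E'
from h import *
import sys
np.set_printoptions(precision=4,suppress=True)
p=ctrl.get_image("wrist" if len(sys.argv)>3 else "scene");s=ctrl.state();print(s["tool_pos"],s["ft_force"])
save(p,sys.argv[1],tuple(map(int,sys.argv[2].split(","))),6)
E
python3 -m handwheel '[[[6,0,0.5],[0,0,0],-1],[[6,0,0],[0,0,0],-1],[[6,0,0],[0,0,0],-1],[[0,0,0],[0,0,0],-1],[[0,0,0],[0,0,0],-1]]' && python3 chk.py s4 140,220,200,310
```

```text
time_s: 8.9
tool_pos: [0.5608, -0.0455, 0.0595]
tcp_rot: [0.667, 0.745, -0.0, 0.0]
ft_force: [-0.4, -0.7, -1.4]
finger_gap: 0.124
gripper_force: 40.0
[ 0.5608 -0.0456  0.0595] [ 0.7911 -1.3045 -0.8527]
```

View pics/s4.png

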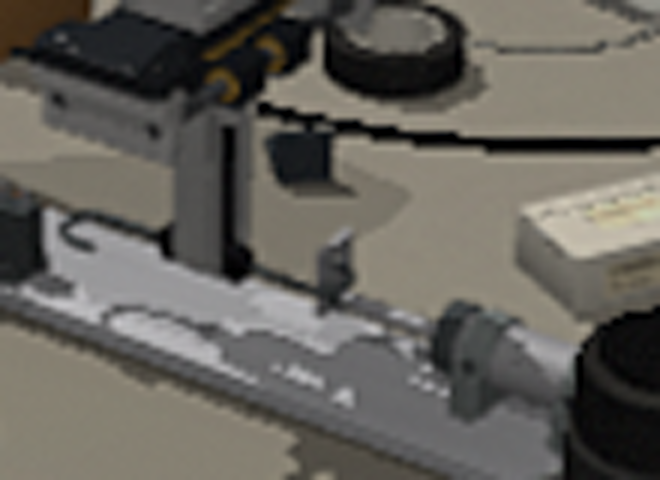

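The tongue stayed in place at (337,270), with the bend now closer behind it, so the tip appears to be through. Next I'll tilt the peg end up 6° and draw.

```bash
python3 -m handwheel '[[[0,0,-4],[0,3,0],-1],[[0,0,-3.6],[0,3,0],-1],[[5,0,0.5],[0,0,0],-1],[[5,0,0.5],[0,0,0],-1],[[0,0,0],[0,0,0],-1]]' 60 && python3 -m handwheel '[[[5,0,0.5],[0,0,0],-1],[[5,0,0.5],[0,0,0],-1],[[5,0,0.5],[0,0,0],-1],[[0,0,0],[0,0,0],-1],[[0,0,0],[0,0,0],-1]]' && python3 chk.py s5 140,220,200,310
```

```text
time_s: 9.57
tool_pos: [0.5595, -0.035, 0.067]
tcp_rot: [0.665, 0.745, 0.035, -0.039]
ft_force: [-0.1, -0.3, -1.0]
finger_gap: 0.126
gripper_force: 60.0
time_s: 10.2
tool_pos: [0.5581, -0.0209, 0.0672]
tcp_rot: [0.666, 0.744, 0.035, -0.039]
ft_force: [1.5, -4.4, -2.3]
finger_gap: 0.123
gripper_force: 60.0
[ 0.5581 -0.0209  0.0672] [ 1.2031 -5.3639 -1.4103]
```

View pics/s5.png

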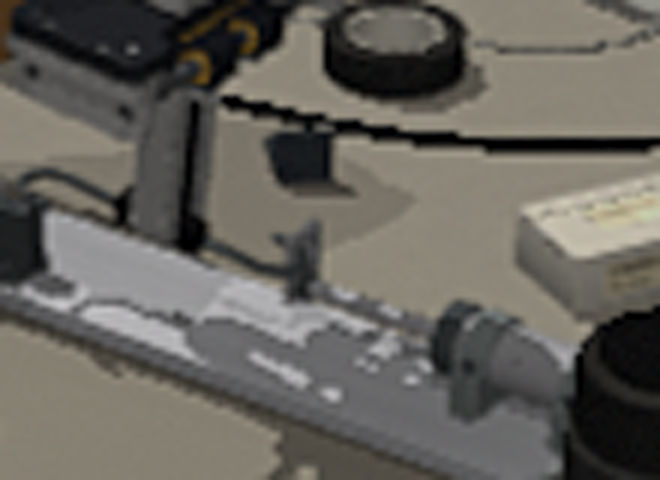

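The tip shows at (283,240), through and in front of the tongue, which is now being drawn. Spring pull is about 5 N. I'll pull further while reading the force.

```bash
cat > f.py <<'E'
from h import *
a=[]
for i in range(6): ctrl.get_image("top");s=ctrl.state();a.append(s["ft_force"])
x=np.array([.1097,-.994,0]);d=np.array(s["tool_pos"])-[.5916,-.0925,.058]
print("TCP tongue x,y %.1f %.1f z %.1f"%(d@x*1e3,d@[.994,.1097,0]*1e3,s["tool_pos"][2]*1e3),"pull %.2f"%(np.mean(a,0)@x),np.round(np.mean(a,0),2),np.round(np.std(a,0),2))
E
python3 f.py; python3 -m handwheel '[[[5,0,0.5],[0,0,0],-1],[[5,0,0.5],[0,0,0],-1],[[0,0,0],[0,0,0],-1]]' && python3 f.py; python3 -m handwheel '[[[5,0,0.5],[0,0,0],-1],[[5,0,0.5],[0,0,0],-1],[[0,0,0],[0,0,0],-1]]' && python3 f.py
```

```text
TCP tongue x,y -74.8 -25.4 z 67.2 pull 5.10 [ 0.96 -5.02 -1.68] [0.42 0.76 0.45]
time_s: 10.92
tool_pos: [0.5571, -0.0111, 0.0672]
tcp_rot: [0.666, 0.744, 0.035, -0.038]
ft_force: [3.0, -8.6, -2.5]
finger_gap: 0.122
gripper_force: 60.0
TCP tongue x,y -84.4 -25.4 z 67.2 pull 8.19 [ 2.03 -8.01 -2.13] [0.59 0.42 0.6 ]
time_s: 11.6
tool_pos: [0.5561, -0.0016, 0.0673]
tcp_rot: [0.666, 0.744, 0.034, -0.038]
ft_force: [2.8, -11.2, -2.5]
finger_gap: 0.123
gripper_force: 60.0
TCP tongue x,y -94.1 -25.3 z 67.3 pull 11.28 [  3.29 -10.99  -3.1 ] [0.3  0.44 0.29]
```

```bash
python3 -m handwheel '[[[4,0,0.4],[0,0,0],-1],[[4,0,0.4],[0,0,0],-1],[[0,0,0],[0,0,0],-1]]' && python3 - <<'E'
from h import *
np.set_printoptions(precision=4,suppress=True)
p=ctrl.get_image("wrist");s=ctrl.state();print(s["tool_pos"])
for q,z in [("peg_1",.064),("bend_a",.0705),("tip_a",.069)]:
    for r in ctrl.tip_of(q,p)[:4]:
        u,v=px(r["centre"]);print(q,round(r["conf"],2),np.round([u,v],1),wpts(p,(u,v),z)[0])
save(p,"w4",(60,210,170,330),5)
E
```

```text
time_s: 12.28
tool_pos: [0.5553, 0.0061, 0.0673]
tcp_rot: [0.666, 0.744, 0.034, -0.038]
ft_force: [4.5, -13.6, -2.5]
finger_gap: 0.121
gripper_force: 60.0
[0.5553 0.006  0.0673]
peg_1 0.83 [240.6 135.9] [0.5395 0.0645 0.064 ]
peg_1 0.82 [235.9  91.5] [0.5336 0.0915 0.064 ]
peg_1 0.73 [241. 117.] [0.5385 0.0761 0.064 ]
peg_1 0.56 [240.9 157.6] [0.5411 0.0512 0.064 ]
bend_a 0.55 [134.9 155.2] [0.4744 0.0469 0.0705]
tip_a 0.91 [212.3 157.1] [0.524  0.0502 0.069 ]
```

View pics/w4.png

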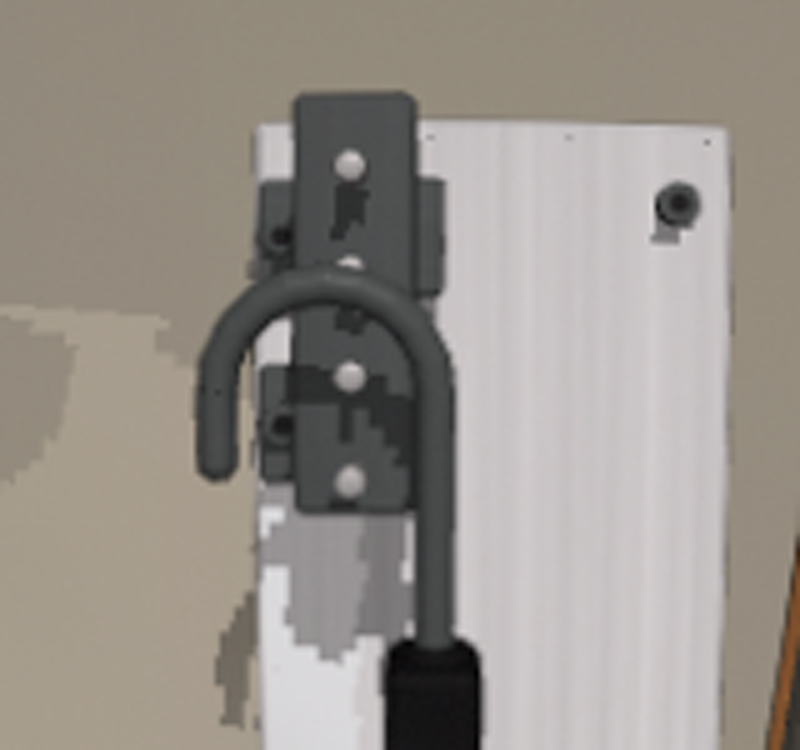

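The wrist view shows the bend above the block, with peg_2 at (350,375) inside the bend and peg_3 at (350,265) just under and beyond the wire. About 4 mm of slack to peg_2, at roughly 12.5 N there. Lowering over peg_2.

```bash
python3 -m handwheel '[[[0,0,2.8],[0,-2.5,0],-1],[[0,0,2.8],[0,-2.5,0],-1],[[0,0,0],[0,0,0],-1],[[0,0,0],[0,0,0],-1]]' && python3 f.py && python3 -m handwheel '[[[-2,0,0],[0,0,0],-1],[[-2,0,0],[0,0,0],-1],[[0,0,0],[0,0,0],-1]]' && python3 f.py && python3 chk.py w5 60,190,190,320 w
```

```text
time_s: 12.98
tool_pos: [0.5563, 0.0056, 0.0628]
tcp_rot: [0.667, 0.745, 0.006, -0.004]
ft_force: [6.4, -21.0, 1.5]
finger_gap: 0.118
gripper_force: 60.0
TCP tongue x,y -101.3 -24.4 z 62.6 pull 21.20 [  6.39 -20.62   0.74] [0.34 0.34 0.39]
time_s: 13.65
tool_pos: [0.5564, 0.0024, 0.0621]
tcp_rot: [0.667, 0.745, 0.006, -0.005]
ft_force: [7.0, -12.0, -3.3]
finger_gap: 0.123
gripper_force: 60.0
TCP tongue x,y -98.3 -24.6 z 62.1 pull 13.14 [  7.59 -12.38  -2.74] [0.68 0.49 0.42]
[0.5564 0.0025 0.0621] [  7.2233 -14.0248  -2.0669]
```

View pics/w5.png

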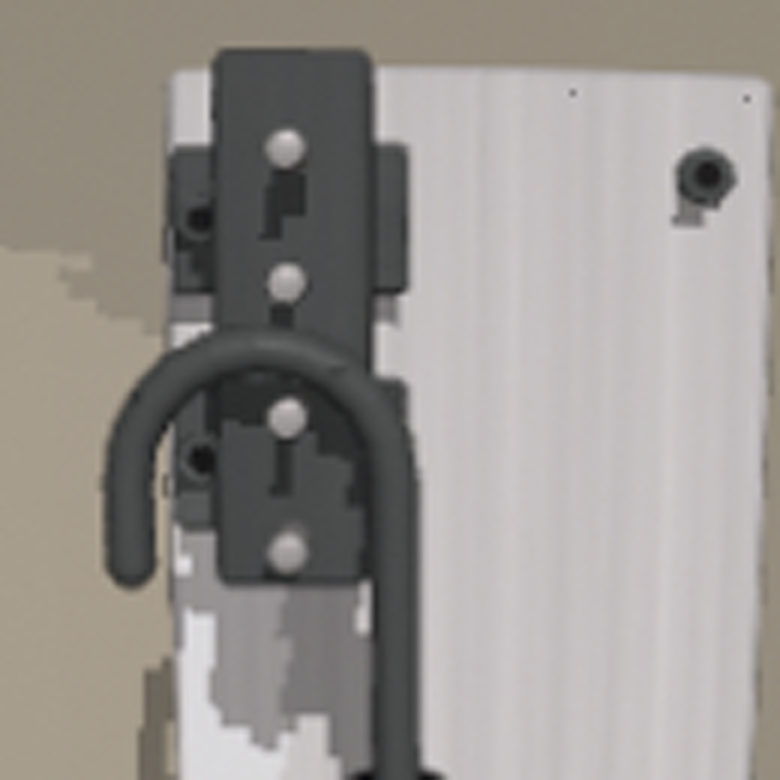

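The bend is down around peg_2 at (287,415), with its wire between peg_2 and peg_3. I'll ease the hook back onto peg_2 and follow the side force.

```bash
python3 -m handwheel '[[[-1.5,1,0],[0,0,0],-1],[[-1.5,1,0.5],[0,0,0],-1],[[0,0,0.5],[0,0,0],-1],[[0,0,0],[0,0,0],-1]]' && python3 f.py
```

```text
time_s: 14.5
tool_pos: [0.5582, -0.0001, 0.0611]
tcp_rot: [0.667, 0.745, 0.006, -0.005]
ft_force: [1.7, -12.0, 1.5]
finger_gap: 0.116
gripper_force: 60.0
TCP tongue x,y -95.5 -23.1 z 61.1 pull 11.56 [  2.14 -11.4    1.17] [0.33 0.68 0.24]
```

```bash
python3 -m handwheel '[[[-1,0,0],[0,0,0],-1],[[-1,0,0],[0,0,0],-1],[[0,0,0],[0,0,0],-1],[[0,0,0],[0,0,0],-1]]' && python3 f.py && python3 chk.py w6 60,190,190,320 w
```

```text
time_s: 15.3
tool_pos: [0.5582, -0.0007, 0.061]
tcp_rot: [0.667, 0.745, 0.006, -0.006]
ft_force: [1.8, -0.6, 5.6]
finger_gap: 0.12
gripper_force: 60.1
TCP tongue x,y -94.9 -23.1 z 61.0 pull -0.13 [2.19 0.37 5.29] [0.5  0.6  0.61]
[ 0.5582 -0.0007  0.061 ] [2.0699 0.0874 5.2254]
```

View pics/w6.png

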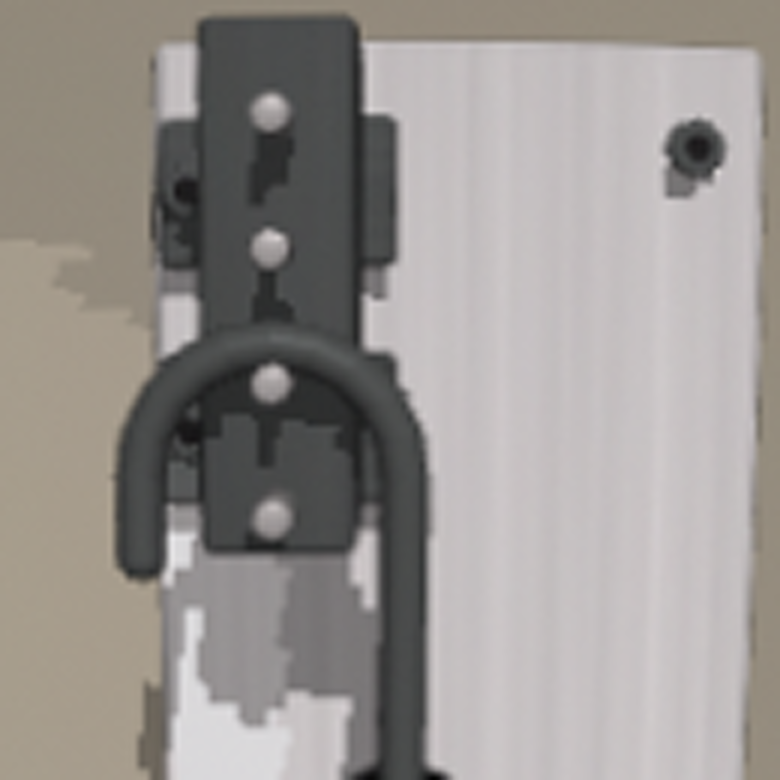

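The bend is seated against peg_2 at (270,383). The arm's pull has dropped to about 0, so the peg carries the spring at about 11.5 N. Letting go and rising.

```bash
python3 -m handwheel '[[[0,0,-0.5],[0,0,0],-0.4],[[0,0,0],[0,0,0],-0.4],[[0,0,0],[0,0,0],-0.4],[[0,0,0],[0,0,0],-0.4]]' && python3 -m handwheel '[[[0,0,-15],[0,0,0],-0.4],[[0,0,-30],[0,0,0],-0.4],[[0,0,-40],[0,0,0],-0.4],[[0,0,-40],[0,0,0],-0.4],[[0,0,0],[0,0,0],-0.4]]' && python3 - <<'E'
from h import *
a=ctrl.get_image("wrist")["img"][50:215,170:330];b=ctrl.get_image("scene")["img"][130:210,180:290]
im=np.hstack([cv2.resize(a,(400,412),interpolation=2),cv2.resize(b,(400,412),interpolation=2)])
cv2.imwrite("pics/end.png",im[:,:,::-1])
E
```

```text
time_s: 16.15
tool_pos: [0.5577, -0.001, 0.0609]
tcp_rot: [0.667, 0.745, 0.006, -0.007]
ft_force: [-0.5, -0.5, -0.7]
finger_gap: 0.3
gripper_force: 0.0
time_s: 16.77
tool_pos: [0.5593, -0.0033, 0.1901]
tcp_rot: [0.667, 0.745, 0.008, -0.004]
ft_force: [-0.7, -0.0, -0.2]
finger_gap: 0.302
gripper_force: 0.0
```

View pics/end.png

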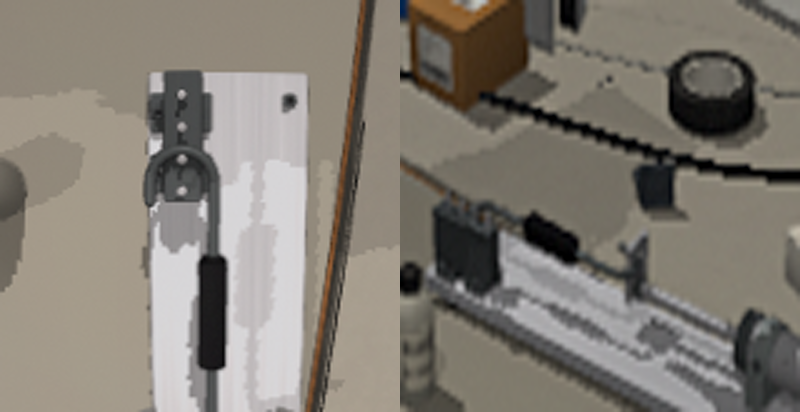

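The hook hangs taut between peg_2 (left view, (181,160)) and the drawn tongue (right view, (635,265)). The gripper is clear and the bottle is untouched.

```bash
python3 -c "
from bench import ctrl
print(ctrl.finish_job())"
```

```text
the job is handed in; nothing more can be done
None
```

I handed the job in with the S-hook through the tongue's hole and its other bend on peg_2, let go and at rest. The spring pull there is about 11.5 N by the wrist force sensor, which rose to 21.2 N for a moment while the hook pressed against peg_3 on the way down. The hand-in gave no verdict.

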